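# Snap the ring driver onto the keeper hook

## Task

Pick up the hex driver that has a ring at its end and hang it on the snap hook on the post: thread its ring over the hook's nose, press the sprung gate down with the ring until the ring is inside and the gate snaps shut, then, still holding it, give a light upward tug of about 6 N against the shut gate for half a second or so to check it is caught, and let go so that it hangs still. Keep every push or pull on the hook below 20 N and leave the other things on the table where they are.

Things in the scene. Friction and masses are not known exactly. Their poses are not given: they have to be found in the camera images.
- driver_mid (a point): Centre of the handle of the hex driver with the ring: bare aluminium square bar, 60 mm long, 18 x 18 mm, grey bands, about 70 g in all; handle axis level, 37 mm above the table, lying on a fixed black rest (upright rib 10 mm wide, 54 long, top at 28 mm; foot 90 x 44 x 6 mm). x along the handle towards the ring, z up. A 6 mm shank sticks out 45 mm at -x. The driver without a ring is not needed.
- ring_mid (a point): Centre of the driver's ring, 48.5 mm from the handle's centre along x; axes as driver_mid. The ring is rigid with the handle and lies flat in its x-y plane: steel rod 5 mm thick, inner diameter 22 mm, outer 32 mm.
- ring_far (a point): Centre of the ring's rod at its far end, 62 mm from the handle's centre along the driver's x axis; axes as driver_mid. This is the part that goes through the gate.
- hook_stand: Fixed stand: base 60 x 75 x 12 mm, steel post 224 mm high. A black clamp block (x -22 to +8 mm, 26 mm wide, top 5 mm above the gate) holds the snap hook. Origin under the post on the table, z up; the hook sticks out to its -x in its x-z plane, open at the top. The clamp is locked to the post anywhere from 8 mm lower to 8 mm higher than the heights given; this is not measured: feel for it.
- hook_nose (a point): Nominal point on the axis of the hook's upright nose at the shut gate's axis (stand x = -69.5 mm, z = 200 mm; real height within 8 mm). Axes as hook_stand. The nose is a 7 mm steel rod (faces at stand x = -66 and -73 mm), upright to 12 mm above the gate's axis; then its rounded end leans 2.5 mm outward, top 19.5 mm above the gate's axis.
- hook_bar (a point): Nominal middle of the upper side of the hook's lower bar (stand x = -48 mm, z = 174 mm; real height within 8 mm, always 26 mm below the shut gate's axis), a 7 mm steel rod from the clamp to the nose, on which the ring finally hangs; axes as hook_stand. The closed space above it is 36 mm long and 23 mm high up to the gate.
- gate_pin (a point): Nominal place of the gate's hinge pin (stand x = -28 mm, z = 200 mm; real height within 8 mm); axes as hook_stand. The gate is a 6 mm steel rod from the pin towards the nose, its rounded end 37 mm from the pin, 1 mm short of the nose, level when shut.
- gate (a joint): Angle of the sprung gate, rad: 0 shut (level), grows as its end is pushed down into the hook, stop at 0.85; it cannot open upward. Spring at its end: 2 N shut, 4 N at 0.45 rad. A ring rod drawn against the nose passes the gate's end at about 0.45 rad, 15 mm below the shut gate's axis, then the gate snaps up over it; pressed farther from the nose, the ring strikes the bar first.
Mind the look-alikes: they are no part of the job. What is shaped like the hook_stand but pink or turquoise is not meant.

How it is judged (in metres and radians):
On the way, in this order (a step that is already met when the one before it is completed fails the run):
1. the ring presses the gate open (value of joint gate above 0.25 rad and contact force between driver and gate above 0.5 N), for 0.05 s.
2. the ring is inside the hook and the gate has snapped shut over it, the driver still held (x of ring_far in the frame of gate between -0.042 and 0.002 m and y of ring_far in the frame of gate between -0.014 and 0.014 m and z of ring_far in the frame of gate between -0.031 and -0.003 m and value of joint gate below 0.06 rad and contact force between the fingers and driver above 0.5 N), for 0.1 s.
3. still held, the ring is tugged up against the shut gate with more than 3 N for 0.2 s (all of step 2 and contact force between driver and gate above 3 N), for 0.2 s.
At the end, for the whole second after the job is handed in: The driver hangs by its ring on the hook's lower bar, released and still (under 50 mm/s), handle below the bar and within 0.5 rad of upright; the far rod of the ring is inside the closed hook, above the bar and below the gate, within 14 mm of the hook's plane; the gate is shut (under 0.06 rad) (x of ring_far in the frame of gate between -0.042 and 0.002 m and y of ring_far in the frame of gate between -0.014 and 0.014 m and z of ring_far in the frame of gate between -0.031 and -0.003 m and value of joint gate below 0.06 rad and angle between driver_mid's own x axis and vertical below 0.5 rad and z of driver_mid in the frame of gate below -0.045 m and linear speed of driver below 0.05 m/s); the robot touches nothing.
It fails at once if the held driver loads the hook with more than 20 N (contact force between driver and hook_stand above 20 N and contact force between the fingers and driver above 0.5 N).
It fails at once if the robot itself presses on the hook or stand with more than 20 N (contact force between any of the arm, the fingers and hook_stand above 20 N).
It fails at once if another thing on the table is moved more than 30 mm (distance of any of plain_driver, solvent, lens_tube, retainer, screw_tray, post_holder, spare_post from where it was at the start of the episode above 0.03 m).
It also fails if it takes over 64 s, if anything falls off the work surface, if the arm or the gripper's body presses on something with over 40 N, if the wrist force passes 120 N, or if a joint passes its speed limit or range.

## Robot

A 6-joint arm with a two-finger parallel gripper is mounted at the origin on the work surface. World frame = base frame: x ahead of the robot, y to its left, z up, the work surface at z = 0. Lengths are in m, angles in degrees, forces in N, time in s.
With the tool pointing down it reaches from about 0.375 to 0.975 m from the base axis. Payload 3.8 kg.
Tool frame: the origin (TCP) lies midway between the tips of the shut fingers; the grasp point (between the pads) lies 19 mm behind it (r.grasp_offset is the distance from the TCP to the grasp point, in m); z points along the fingers, y is the direction in which the jaws open and shut (so a half turn about z gives the same grasp; the last joint's range is limited). The gripper opens to 85 mm and grips with 20 to 120 N. Pads are 22 mm wide; open, the fingers measure 114 mm over their backs; the gripper's body (76 mm by 85 mm) begins 54 mm behind the grasp point. The pads swing forward as they close: fully open they stand 13 mm farther back than shut.
Start: joints at [-75.338, 15.12, 91.902, -0, 72.978, -2.114], TCP at [0.195, -0.646, 0.231] pointing down, gripper open.
Joint ranges: [-150.88, 150.88], [-54.13, 125.18], [17.81, 147.31], [-75.09, 255.09], [0, 152.58], [-146.25, 146.25]. Speed limits (degrees/s): [147.25, 147.25, 180, 180, 180, 180].

## Interface

Orientations are given as [roll, pitch, yaw] about the fixed x, y, z axes, in that order (R = Rz(yaw) Ry(pitch) Rx(roll)).
In Python, from plant import telemetry, optics, r gives the robot as it stands. The module is installed in compiled form; this text tells all that it offers.
- The arm moves only by the tool play_rows, never from a script. Its argument "increments" is a list of rows, each a list of 3 entries, a list of its own where there are three numbers: the finger opening in cm, from 0 to 8.54, then the shift along the world's x, y, z in cm, then the turn about the world's z in degrees. In form: [[jaw, [x, y, z], roll], ...]. A call has 1 to 5 rows; each row shifts and turns the commanded pose from where the row before left it; what a row does not reach is not made up. A row lasts 1/8 s, in which the tool goes at most 62.5 mm and 10.7 degrees, less where a joint would pass 70% of its speed; a pose out of reach is approached as far as the arm can. A call with a gripper value outside its range is refused whole. The fingers move at their own pace and stop on an object; the grip force is fixed at half the most. Time passes only in rows, so rows that do not move let the fingers close. It gives the time, the measured TCP pose, the force and the opening at its end, in the units of the state.
- telemetry.get_obs(): the state, without advancing time (a new reading comes with each control period).
- optics.snapshot(name): name is "scene" or "top" or "wrist"; returns a dict with "img" (400x640x3 uint8, blue, green, red), "z_map" (400x640 float32, m along the optical axis (not along the pixel's ray), 0 where there is no reading), "K" (3x3 intrinsics, pixels), "rvec" (rotation vector, rad) and "tvec" (3), from world to camera coordinates, as OpenCV has them; the wrist camera has in their place "tool_from_camera" (4x4, takes a point from camera to tool coordinates, whose origin is the TCP and whose axes are the flange's). Camera axes: x right, y down, z forward; pixel columns grow to the right and rows downward; lengths in m; the calibration is good to about 2 mm. A picture is of the moment at which its call begins: read the wrist's pose just before it.
- r.job_done(): hands the job in, once; it reports no verdict.
The state is a dict: "time": time; "joints": joint angles; "qd": joint speeds; "joint_torque": joint torques, N m; "tool_pos": TCP position; "tool_rot": TCP orientation; "ft_force": force on the tool from outside, world axes, zero at the start; "wrist_torque": the same for the moment, N m; "gripper_width": opening from 0.0 (shut) to 1.0 (fully open).
Only numpy, scipy, OpenCV 4.12 (cv2) and the standard library are available. Lean on these libraries where they do the work, as an engineer would, in place of code of your own. Each camera call takes 0.05 s, during which the arm holds its last target.

## Working session

There is one attempt and no reset: what is moved stays moved. The work goes in short steps, Python scripts to look and compute and a tool call to move; the robot and the scene stay as the last step left them, time stands still between calls to the robot, and variables do not carry over. Pictures are saved under pics/ and viewed, and the job is handed in when it is done.

Besides the shell and the picture viewer there is one more tool, called after "Emit:" by a JSON object that holds its "method" and its "body". play_rows: Moves the arm, as the interface text tells. Its arguments: {"type":"object","properties":{"increments":{"type":"array"}},"required":["increments"]}

```bash
mkdir -p pics
cat > h.py <<'E'
import numpy as np, cv2, json
from plant import telemetry, optics, r
def snap(n,fn=None):
    s=optics.snapshot(n)
    if fn: cv2.imwrite('pics/'+fn,s['img'])
    return s
def world(s,u,v,z=None):
    K=s['K'];R=cv2.Rodrigues(np.array(s['rvec'],float))[0];t=np.array(s['tvec'],float).ravel()
    d=np.linalg.inv(K)@np.array([u,v,1.0])
    C=-R.T@t; D=R.T@d
    if z is None:
        return C+D*s['z_map'][int(round(v)),int(round(u))]
    return C+D*(z-C[2])/D[2]
def st():
    o=telemetry.get_obs()
    for k in ('time','joints','tool_pos','tool_rot','ft_force','gripper_width'): print(k,np.round(o[k],4))
    return o
E
python3 - <<'E'
from h import *
st(); print(r.grasp_offset)
for n in('scene','top','wrist'):
    s=snap(n,n+'0.png'); 
    if n!='wrist': print(s['K'],s['rvec'],s['tvec'])
    else: print(s['K'],s['tool_from_camera'])
E
```

```text
time 0.0
joints [-7.53376e+01  1.51700e+01  9.19809e+01 -4.00000e-04  7.29776e+01
 -2.11390e+00]
tool_pos [ 0.1946 -0.6456  0.23  ]
tool_rot [-1.798716e+02 -4.400000e-03  1.677630e+01]
ft_force [ 0.4731  0.8091 -0.1491]
gripper_width 1.0017
0.0187
[[365.21279796   0.         316.91277931]
 [  0.         365.21279796 195.3408153 ]
 [  0.           0.           1.        ]] [ 2.06315197  0.69778289 -0.34903299] [-0.48737352 -0.09706988  1.31590736]
[[474.55152996   0.         312.46834868]
 [  0.         474.55152996 203.1715448 ]
 [  0.           0.           1.        ]] [ 2.18770159 -2.0109126   0.23080366] [-0.07042753  0.62104912  1.20801203]
[[342.08761994   0.         323.90331941]
 [  0.         342.08761994 199.83016107]
 [  0.           0.           1.        ]] [[-5.89954475e-04 -9.58497836e-01 -2.85099196e-01  7.28520180e-02]
 [ 9.99999370e-01 -2.93113890e-04 -1.08385109e-03  8.66481685e-04]
 [ 9.55302388e-04 -2.85099655e-01  9.58497404e-01 -1.42886380e-01]
 [ 0.00000000e+00  0.00000000e+00  0.00000000e+00  1.00000000e+00]]
```

View pics/scene0.png

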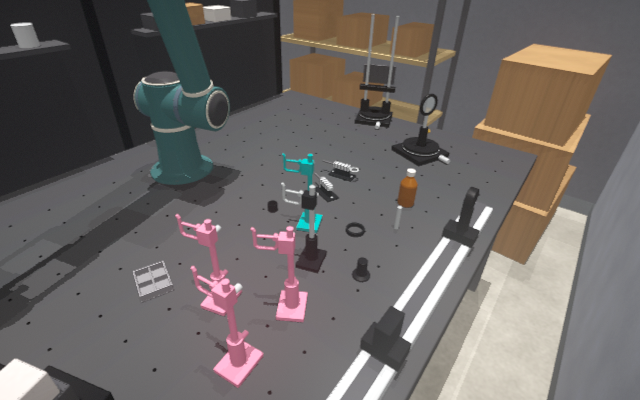

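View pics/top0.png

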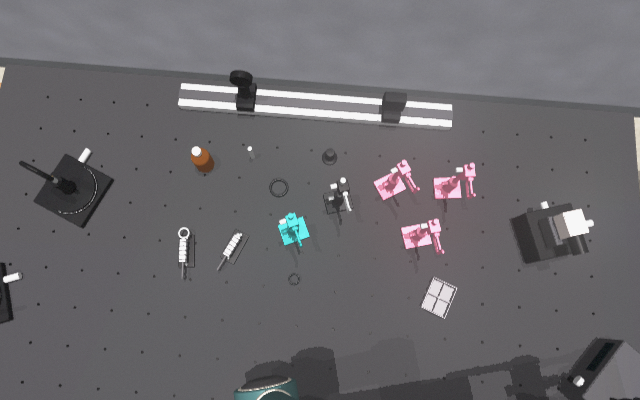

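View pics/wrist0.png

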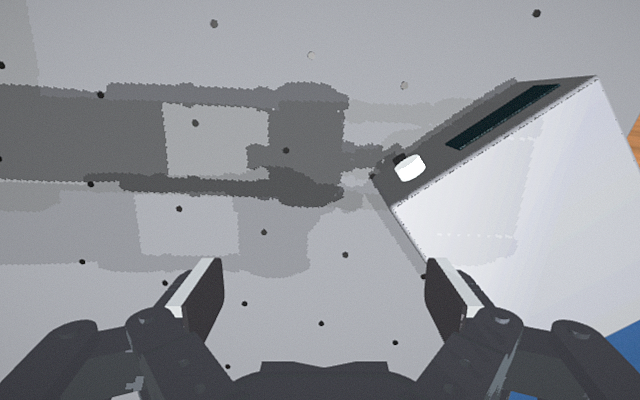

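Run:
```python
import cv2,numpy as np
t=cv2.imread('pics/top0.png');s=cv2.imread('pics/scene0.png')
a=cv2.resize(t[150:300,160:380],None,fx=3.6,fy=3.6,interpolation=cv2.INTER_CUBIC)
cv2.imwrite('pics/c1.png',a)
b=cv2.resize(s[140:280,230:400],None,fx=4.2,fy=4.2,interpolation=cv2.INTER_CUBIC)
cv2.imwrite('pics/c2.png',b)
```

```text
(no output)
```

View pics/c1.png

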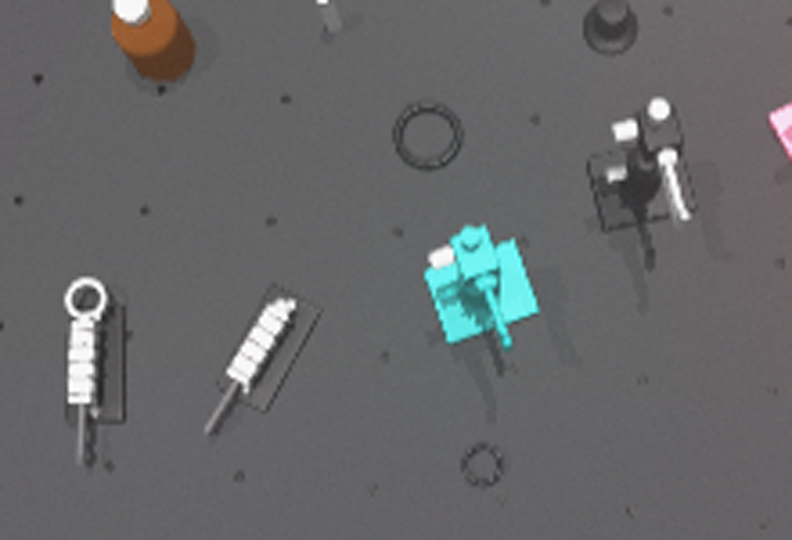

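View pics/c2.png

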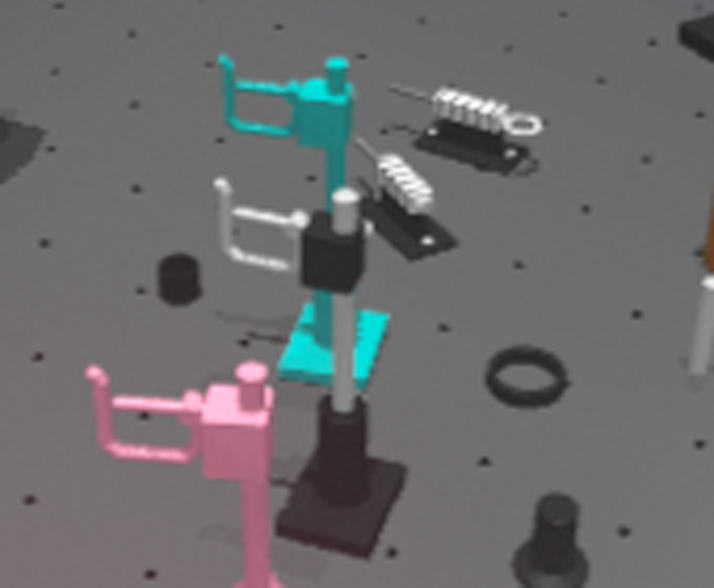

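The driver with a ring is at top px (184,250), ring (184,233). The one at (233,245) has no ring. The steel hook with black clamp is at top px (340,195). The turquoise stand at (293,230) and the pink ones at (390,183), (415,235) and (447,187) are decoys. Measuring now.

Run:
```python
from h import *
s=snap('top'); im=s['img']; g=im.min(2)
roi=np.zeros_like(g); roi[220:285,170:200]=1
m=((g>150)&(roi>0)).astype(np.uint8)
ys,xs=np.nonzero(m); P=np.array([world(s,u,v,.037)[:2] for u,v in zip(xs,ys)])
print('n',len(P),P.mean(0)); c,(w,h),a=cv2.minAreaRect((P*1000).astype(np.float32)); print(c,w,h,a)
# ring hole
sub=cv2.resize(g[222:245,172:196],None,fx=8,fy=8,interpolation=cv2.INTER_CUBIC)
mm=(sub>130).astype(np.uint8)
cs,hi=cv2.findContours(mm,cv2.RETR_CCOMP,cv2.CHAIN_APPROX_NONE)
for q,hh in zip(cs,hi[0]):
    if cv2.contourArea(q)>200:
        (cx,cy),rad=cv2.minEnclosingCircle(q); M=cv2.moments(q)
        u=172+(M['m10']/M['m00']+.5)/8-.5;v=222+(M['m01']/M['m00']+.5)/8-.5
        print('contour',hh[3],rad/8,u,v,world(s,u,v,.037))
# handle rows
for v in range(226,282,3):
    x=np.nonzero(g[v,165:205]>130)[0]+165
    if len(x): print(v,x.min(),x.max(),world(s,x.mean(),v,.037).round(4),s['z_map'][v,int(x.mean())].round(3), world(s,x.mean(),v)[2].round(4))
print('hook px')
for v in range(172,216,2):
    x=np.nonzero(g[v,325:360]>130)[0]+325
    print(v,x)
```

```text
n 222 [0.48540176 0.32322268]
(478.45025634765625, 319.1872863769531) 116.81925201416016 29.85306167602539 8.380195617675781
contour -1 9.576715469360352 183.1198343261355 234.86905456275338 [0.51439712 0.32554543 0.037     ]
contour 0 3.97346568107605 183.40682408750303 232.57453317621466 [0.52071755 0.32567431 0.037     ]
229 179 188 [0.5305 0.3268 0.037 ] 1.298 0.037
232 178 189 [0.5223 0.3256 0.037 ] 1.329 -0.0022
235 178 188 [0.5139 0.3274 0.037 ] 1.328 -0.0002
238 181 187 [0.5061 0.3219 0.037 ] 1.285 0.0401
241 180 185 [0.4976 0.3248 0.037 ] 1.278 0.0459
244 179 185 [0.4894 0.325  0.037 ] 1.277 0.0443
247 179 185 [0.4813 0.3238 0.037 ] 1.275 0.0448
250 179 185 [0.4732 0.3226 0.037 ] 1.273 0.0456
253 179 185 [0.4652 0.3215 0.037 ] 1.272 0.0441
256 179 185 [0.4572 0.3203 0.037 ] 1.267 0.0479
259 179 184 [0.4491 0.3205 0.037 ] 1.269 0.0497
262 182 182 [0.4412 0.318  0.037 ] 1.271 0.0398
265 182 186 [0.4337 0.3115 0.037 ] 1.301 0.0081
268 182 182 [0.4253 0.3157 0.037 ] 1.274 0.0333
271 182 182 [0.4174 0.3145 0.037 ] 1.267 0.0385
274 182 182 [0.4095 0.3134 0.037 ] 1.263 0.0405
hook px
172 []
174 []
176 []
178 [340 341 342 343 344 345]
180 [340 341 342 343 344 345]
182 [341 342 343 344 345]
184 [330 331 332 333 334 335 336]
186 [330 331 332 333 334 335 336]
188 [331 332 333 334 335]
190 []
192 [343 344 345 346 347]
194 [343 344 345 346 347]
196 [331 332 333 343 344 345 346]
198 [328 329 330 331 332 333 344 345 346 347]
200 [329 344 345 346 347]
202 [345 346 347 348]
204 [345 346 347 348]
206 [346 347 348 349]
208 [346 347 348 349 350]
210 [347 349 350 351]
212 []
214 []
```

Run:
```python
from h import *
s=snap('top'); im=s['img']
cv2.imwrite('pics/c3.png',cv2.resize(im[170:230,315:365],None,fx=10,fy=10,interpolation=cv2.INTER_CUBIC))
cv2.imwrite('pics/c4.png',cv2.resize(im[220:285,165:205],None,fx=9,fy=9,interpolation=cv2.INTER_CUBIC))
```

```text
(no output)
```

View pics/c3.png

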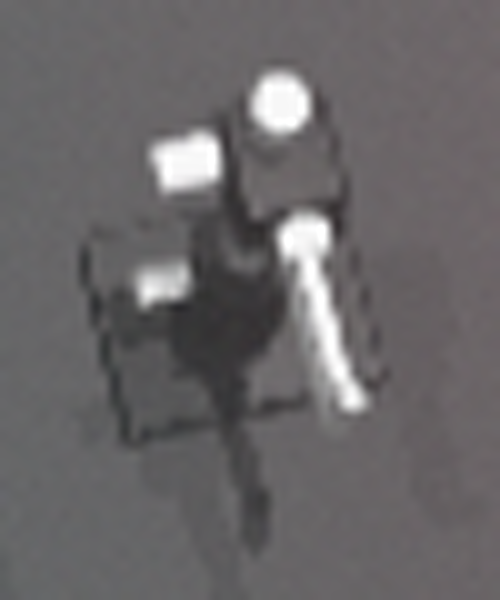

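View pics/c4.png

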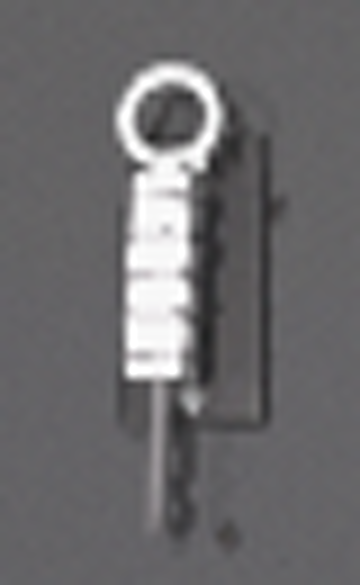

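Run:
```python
from h import *
s=snap('top')
p=world(s,342.4,180,.224); print('post',p)
for z in(.2115,.2195,.2275):
    n=world(s,350.3,210.3,z); d=p-n; print('nose tip',n,np.hypot(*d[:2]),np.degrees(np.arctan2(d[1],d[0])))
# base corners from crop (px/10 + offset), z=.012
for c in((85,240),(130,440),(380,385)):
    print('base',world(s,315+c[0]/10-.5,170+c[1]/10-.5,.012))
print('pin blob',world(s,345,194,.2))
# scene cam check
q=snap('scene')
for n,u,v in (('post',312,187),('nose',282.5,184)): print(n,world(q,u,v,.224 if n=='post' else .2195), world(q,u,v))
for u,v in((342,179),(343,180),(345,193),(350,209),(349,208)): print(u,v,world(s,u,v))
for u,v in((293,218),(340,195)): print('tq',world(s,u,v))
```

```text
post [ 0.65236463 -0.08662454  0.224     ]
nose tip [ 0.5829199  -0.11114637  0.2115    ] 0.07364706939684752 19.448779648333932
nose tip [ 0.58117555 -0.11060057  0.2195    ] 0.07511814341177184 18.613195541108425
nose tip [ 0.5794312  -0.11005477  0.2275    ] 0.07660457832147159 17.809873378330533
base [ 0.66839693 -0.04450747  0.012     ]
base [ 0.61185995 -0.0616271   0.012     ]
base [ 0.63354049 -0.13048893  0.012     ]
pin blob [ 0.62462365 -0.09646918  0.2       ]
post [ 0.65718867 -0.09007203  0.224     ] [ 0.65568785 -0.08808175  0.22242441]
nose [ 0.59299304 -0.11583703  0.2195    ] [ 0.58853217 -0.11096048  0.21540622]
342 179 [ 0.65502978 -0.08554392  0.2230375 ]
343 180 [ 0.65274134 -0.0880949   0.22310231]
345 193 [ 0.62606231 -0.09607494  0.20412173]
350 209 [ 0.58509828 -0.10994564  0.2156575 ]
349 208 [ 0.58783747 -0.10757112  0.21333324]
tq [0.55323142 0.02306714 0.209403  ]
tq [ 0.62842161 -0.08584928  0.1707515 ]
```

Emit:
{"method": "play_rows", "body": {"increments": [[8.5,[2,3,5],0],[8.5,[3,4,4],-2],[8.5,[4,4.5,1.5],-2],[8.5,[4,4.5,0],-2],[8.5,[3,5,0],-2]]}}

```text
time: 0.98
tool_pos: [0.3555, -0.4359, 0.3359]
tool_rot: [179.9, -0.1, 8.7]
ft_force: [-0.7, 0.7, 0.0]
gripper_width: 0.996
```

Emit:
{"method": "play_rows", "body": {"increments": [[8.5,[1.5,5.8,0],0],[8.5,[1.5,5.8,0],0],[8.5,[1.5,5.8,0],0],[8.5,[1.5,5.8,0],0],[8.5,[1.5,5.8,0],0]]}}

```text
time: 1.6
tool_pos: [0.4292, -0.1454, 0.3356]
tool_rot: [180.0, -0.1, 8.8]
ft_force: [1.1, -0.0, 0.1]
gripper_width: 0.997
```

Emit:
{"method": "play_rows", "body": {"increments": [[8.5,[1,6,0],0],[8.5,[1,6,0],0],[8.5,[1,6,0],0],[8.5,[1,6,-1],0],[8.5,[0,6,-4],0]]}}

```text
time: 2.22
tool_pos: [0.471, 0.1476, 0.2929]
tool_rot: [-180.0, -0.4, 8.8]
ft_force: [1.5, -1.2, -0.2]
gripper_width: 0.997
```

Emit:
{"method": "play_rows", "body": {"increments": [[8.5,[0,6,-3],0],[8.5,[0,6,-3],0],[8.5,[0,4.5,-2.5],0],[8.5,[0,0.8,0],0],[8.5,[0,0,0],0]]}}

```text
time: 2.85
tool_pos: [0.4692, 0.3098, 0.2101]
tool_rot: [180.0, -0.0, 8.8]
ft_force: [-0.7, -0.9, -0.1]
gripper_width: 0.997
```

```bash
cat >> h.py <<'E'
from scipy.spatial.transform import Rotation as Rn
def wsnap(fn=None):
    o=telemetry.get_obs()
    s=optics.snapshot('wrist')
    T=np.eye(4);T[:3,:3]=Rn.from_euler('xyz',o['tool_rot'],degrees=True).as_matrix();T[:3,3]=o['tool_pos']
    s['W']=T@s['tool_from_camera']
    if fn: cv2.imwrite('pics/'+fn,s['img'])
    return s,o
def ww(s,u,v,z=None):
    d=np.linalg.inv(s['K'])@np.array([u,v,1.0]); D=s['W'][:3,:3]@d; C=s['W'][:3,3]
    k=s['z_map'][int(round(v)),int(round(u))] if z is None else (z-C[2])/D[2]
    return C+D*k
E
python3 - <<'E'
from h import *
st(); wsnap('w1.png')
E
```

```text
time 2.85
joints [ 3.091010e+01  3.793600e+00  1.072833e+02 -2.920000e-02  6.892400e+01
  1.120755e+02]
tool_pos [0.4692 0.3098 0.2101]
tool_rot [ 1.799744e+02 -9.500000e-03  8.845100e+00]
ft_force [-0.6762 -0.863  -0.0759]
gripper_width 0.9969
```

View pics/w1.png

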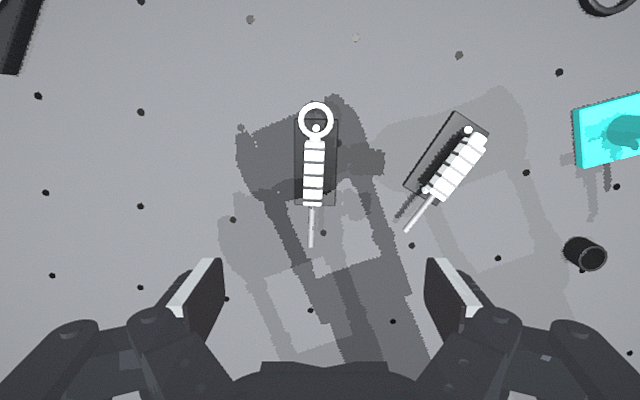

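The wrist view shows the ringed driver at (313,170) with its ring at (315,119). The plain one is at (455,165).

```bash
python3 - <<'E'
from h import *
s,o=wsnap(); g=s['img'].min(2)
m=((g>190)).astype(np.uint8); m[:, :290]=0; m[:,345:]=0; m[:95]=0;m[215:]=0
for v in range(100,250,6):
    x=np.nonzero(g[v,295:340]>185)[0]+295
    if len(x): print(v,x.min(),x.max(),ww(s,(x.min()+x.max())/2,v,.037 if v<140 or v>208 else .046).round(4), ww(s,int(x.mean()),v)[2].round(4))
cs,hi=cv2.findContours(m,cv2.RETR_CCOMP,cv2.CHAIN_APPROX_NONE)
for q,hh in zip(cs,hi[0]):
    if cv2.contourArea(q)>20:
        (cx,cy),rad=cv2.minEnclosingCircle(q); print(hh[3],cx,cy,rad,ww(s,cx,cy,.037),cv2.boundingRect(q))
# outer ring circle fit: rows above 140
E
python3 - <<'E'
import cv2; im=cv2.imread('pics/w1.png'); cv2.imwrite('pics/w1c.png',cv2.resize(im[95:255,265:365],None,fx=3.7,fy=3.7,interpolation=cv2.INTER_CUBIC))
E
```

```text
106 304 325 [0.534  0.3271 0.037 ] 0.0402
112 299 330 [0.5288 0.3264 0.037 ] -0.0004
118 298 332 [0.5237 0.3252 0.037 ] 0.0008
124 298 331 [0.5184 0.3249 0.037 ] 0.0061
130 301 329 [0.5132 0.3236 0.037 ] 0.0081
136 307 322 [0.5078 0.3233 0.037 ] 0.0421
142 305 322 [0.5034 0.3233 0.046 ] 0.0453
148 307 323 [0.4983 0.3212 0.046 ] 0.0461
154 304 323 [0.4927 0.3218 0.046 ] 0.0472
160 304 323 [0.4873 0.321  0.046 ] 0.0464
166 303 322 [0.4817 0.3211 0.046 ] 0.0459
172 303 322 [0.4762 0.3203 0.046 ] 0.0458
178 303 322 [0.4707 0.3195 0.046 ] 0.0459
184 303 322 [0.465  0.3187 0.046 ] 0.0471
190 303 321 [0.4593 0.3183 0.046 ] 0.0468
196 303 321 [0.4535 0.3175 0.046 ] 0.0467
202 302 317 [0.4474 0.319  0.046 ] 0.0464
208 311 313 [0.4419 0.3158 0.046 ] 0.0396
214 310 313 [0.4328 0.3153 0.037 ] 0.0406
220 309 312 [0.4265 0.3154 0.037 ] 0.04
226 309 311 [0.4202 0.315  0.037 ] 0.0397
232 309 312 [0.4139 0.3136 0.037 ] 0.0402
238 309 312 [0.4076 0.3127 0.037 ] 0.0399
244 308 310 [0.4009 0.3133 0.037 ] 0.0409
-1 311.34906005859375 204.4339599609375 9.660791397094727 [0.44244442 0.31684967 0.037     ] (302, 202, 20, 13)
-1 311.6842041015625 194.0 10.138346672058105 [0.45288256 0.31802011 0.037     ] (302, 190, 20, 10)
-1 312.2894592285156 181.5 10.322144508361816 [0.46517248 0.31920352 0.037     ] (303, 177, 20, 11)
-1 312.5 168.5 10.511998176574707 [0.4776191  0.32079695 0.037     ] (303, 164, 20, 11)
-1 313.5 155.5 10.511998176574707 [0.4899075  0.32163042 0.037     ] (304, 150, 20, 12)
-1 314.63555908203125 125.92449188232422 23.60713005065918 [0.51673745 0.32448264 0.037     ] (298, 103, 35, 46)
5 314.9273376464844 120.47674560546875 13.124738693237305 [0.52155051 0.32491935 0.037     ] (302, 108, 26, 26)
```

View pics/w1c.png

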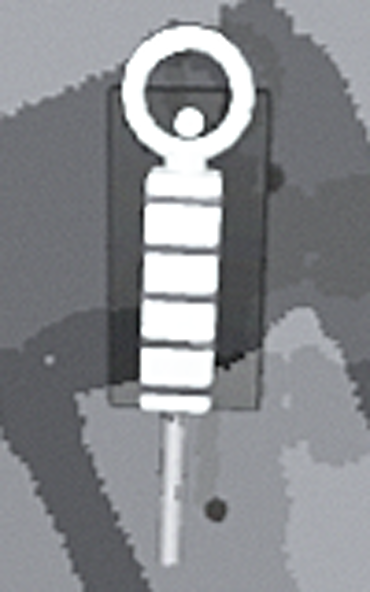

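Emit:
{"method": "play_rows", "body": {"increments": [[8.5,[0.92,1.06,-2.5],-2.85],[8.5,[0,0,-5],0],[8.5,[0,0,-5],0],[8.5,[0,0,-3],0],[8.5,[0,0,0],0]]}}

```text
time: 3.58
tool_pos: [0.477, 0.3177, 0.053]
tool_rot: [179.9, 0.2, 5.8]
ft_force: [-0.0, -0.1, -0.0]
gripper_width: 1.001
```

Run:
```python
from h import *
st(); wsnap('w2.png')
```

```text
time 3.575
joints [ 3.118330e+01  1.435150e+01  1.133198e+02 -1.480000e-02  5.260360e+01
  1.153769e+02]
tool_pos [0.477  0.3177 0.053 ]
tool_rot [179.8716   0.2434   5.8152]
ft_force [-0.0331 -0.0676 -0.0382]
gripper_width 1.0006
```

View pics/w2.png

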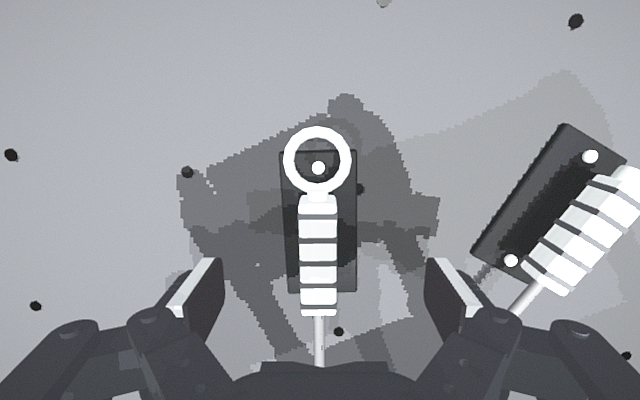

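Emit:
{"method": "play_rows", "body": {"increments": [[8.5,[0.1,0.2,-2],0],[8.5,[0,0,-1.4],0],[8.5,[0,0,0],0]]}}

```text
time: 4.0
tool_pos: [0.4782, 0.3215, 0.0194]
tool_rot: [179.9, 0.1, 5.9]
ft_force: [0.6, -1.0, -0.7]
gripper_width: 0.996
```

Emit:
{"method": "play_rows", "body": {"increments": [[1,[0,0,0],0],[1,[0,0,0],0],[1,[0,0,0],0],[1,[0,0,0],0],[1,[0,0,0],0]]}}

```text
time: 4.62
tool_pos: [0.4798, 0.3225, 0.0213]
tool_rot: [-180.0, -0.1, 5.9]
ft_force: [0.0, 0.1, 3.7]
gripper_width: 0.202
```

Emit:
{"method": "play_rows", "body": {"increments": [[1,[0,0,0],0],[1,[0,0,0],0]]}}

```text
time: 4.88
tool_pos: [0.4798, 0.3225, 0.0213]
tool_rot: [-180.0, -0.1, 5.9]
ft_force: [0.2, 0.4, 4.6]
gripper_width: 0.199
```

Emit:
{"method": "play_rows", "body": {"increments": [[1,[0,0,2],0],[1,[0,0,5],0],[1,[0,0,6],0],[1,[0,0,6],0],[1,[0,0,4],0]]}}

```text
time: 5.5
tool_pos: [0.4798, 0.3225, 0.2554]
tool_rot: [-179.9, -0.2, 5.9]
ft_force: [0.3, 0.5, -0.4]
gripper_width: 0.2
```

Run:
```python
from h import *
st(); s,o=wsnap('w3.png'); snap('scene','s3.png')
g=s['img'].min(2)
```

```text
time 5.5
joints [ 3.143790e+01  3.682200e+00  1.025585e+02 -1.100000e-03  7.351080e+01
  1.155116e+02]
tool_pos [0.4798 0.3225 0.2554]
tool_rot [-179.8939   -0.2246    5.9264]
ft_force [ 0.2704  0.4633 -0.4124]
gripper_width 0.2003
```

View pics/w3.png

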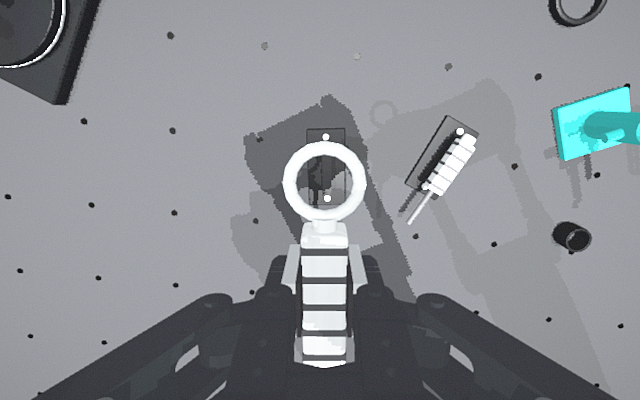

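View pics/s3.png

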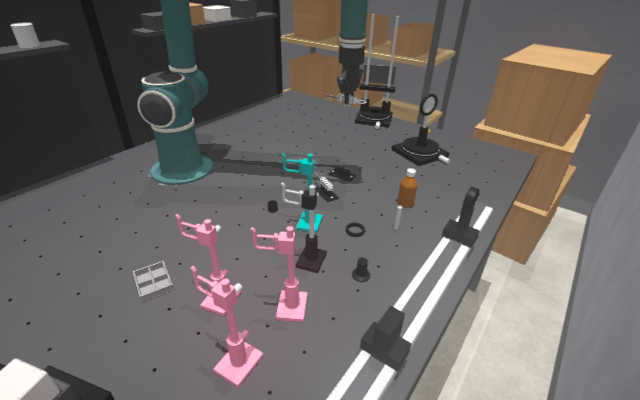

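```bash
cat > ring.py <<'E'
from h import *
def ring(s,o,dz=None):
    g=s['img'].min(2); m=(g>170).astype(np.uint8); m[:100]=0;m[300:]=0;m[:,:240]=0;m[:,410:]=0
    cs,hi=cv2.findContours(m,cv2.RETR_CCOMP,cv2.CHAIN_APPROX_NONE)
    ho=[q for q,h in zip(cs,hi[0]) if h[3]>=0 and cv2.contourArea(q)>800]
    (c,ax,an)=cv2.fitEllipse(ho[0]); return c,ax
if __name__=='__main__':
    s,o=wsnap(); c,ax=ring(s,o); print(c,ax, 22/np.mean(ax)*s['K'][0,0])
    z=s['z_map']; W=s['W']; T=W@np.linalg.inv(s['tool_from_camera'])
    def tool(u,v,zt):
        d=np.linalg.inv(s['K'])@[u,v,1]; A=s['tool_from_camera']; D=A[:3,:3]@d; C=A[:3,3]; return C+D*(zt-C[2])/D[2]
    for zt in(-.0157,-.0187): print('ring in tool',zt,tool(*c,zt))
    for u,v in((325,143),(325,145),(325,240),(325,270),(325,295),(325,320),(325,350),(287,181),(362,181)):
        A=s['tool_from_camera']; d=np.linalg.inv(s['K'])@[u,v,1]; print(u,v,(A[:3,:3]@d*z[v,u]+A[:3,3]).round(4))
E
python3 ring.py
```

```text
(324.0260009765625, 181.8878173828125) (55.986663818359375, 57.70961380004883) 132.38652656517706
ring in tool -0.0157 [ 0.04230779  0.00069639 -0.0157    ]
ring in tool -0.0187 [ 0.04303204  0.00069838 -0.0187    ]
325 143 [ 0.0573  0.0011 -0.0178]
325 145 [ 0.0567  0.0011 -0.0184]
325 240 [ 0.0221  0.0011 -0.0246]
325 270 [ 0.01    0.0011 -0.0252]
325 295 [-0.0007  0.0011 -0.0255]
325 320 [-0.0128  0.0011 -0.0245]
325 350 [-0.0277  0.0011 -0.0241]
287 181 [ 0.0433 -0.0131 -0.0185]
362 181 [ 0.0433  0.0149 -0.0186]
```

Emit:
{"method": "play_rows", "body": {"increments": [[1,[0,-4,2.5],0],[1,[0,-6,0],2],[1,[0.5,-6,0],3],[1,[0.5,-6,0],3],[1,[0.5,-6,0],3]]}}

```text
time: 6.28
tool_pos: [0.4927, 0.0403, 0.2739]
tool_rot: [-180.0, 0.2, 17.0]
ft_force: [1.6, -0.4, -0.0]
gripper_width: 0.199
```

Emit:
{"method": "play_rows", "body": {"increments": [[1,[0.5,-6,0],0.5],[1,[0,-6,0],0],[1,[0,-4,0],0],[1,[0,-1.7,0],0],[1,[0,0,0],0]]}}

```text
time: 6.9
tool_pos: [0.4985, -0.135, 0.2745]
tool_rot: [-179.9, 0.1, 17.3]
ft_force: [-0.3, -0.0, -1.1]
gripper_width: 0.198
```

Run:
```python
from h import *
st(); s,o=wsnap('w4.png')
```

```text
time 6.9
joints [-1.793620e+01 -3.546400e+00  1.077891e+02  3.050000e-02  7.590990e+01
  5.474100e+01]
tool_pos [ 0.4985 -0.135   0.2745]
tool_rot [-1.798877e+02  1.075000e-01  1.731540e+01]
ft_force [-0.3226 -0.0161 -1.0856]
gripper_width 0.1976
```

View pics/w4.png

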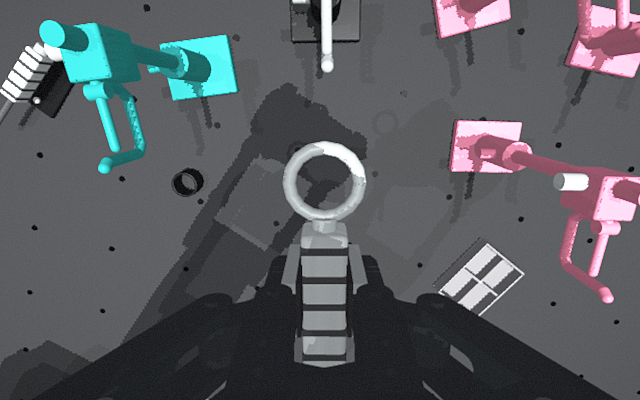

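Run:
```python
from h import *
s,o=wsnap(); im=s['img']
cv2.imwrite('pics/w4c.png',cv2.resize(im[0:90,280:370],None,fx=6,fy=6,interpolation=cv2.INTER_CUBIC))
for z in(.2115,.2195,.2275): print(ww(s,326.5,64,z).round(4))
g=im.min(2)
for v in range(0,76,4):
    x=np.nonzero(g[v,300:350]>140)[0]+300; print(v,x.min() if len(x) else 0,x.max() if len(x) else 0, ww(s,x.mean(),v)if len(x) else'')
```

```text
[ 0.5863 -0.1088  0.2115]
[ 0.5856 -0.109   0.2195]
[ 0.5849 -0.1091  0.2275]
0 300 332 [ 0.64470621 -0.08134039  0.07993387]
4 323 332 [ 0.61733916 -0.09964962  0.20168905]
8 323 332 [ 0.61515467 -0.1003303   0.20292458]
12 323 333 [ 0.61350953 -0.1011529   0.20201305]
16 323 332 [ 0.61170545 -0.1014347   0.20091396]
20 323 333 [ 0.609519   -0.10241015  0.20256106]
24 323 333 [ 0.60776083 -0.10297606  0.20146422]
28 323 333 [ 0.60564811 -0.10363724  0.20225133]
32 323 333 [ 0.60368738 -0.10425861  0.20211544]
36 323 333 [ 0.60152734 -0.1049322   0.20318848]
40 323 333 [ 0.59954991 -0.10555895  0.20304248]
44 323 333 [ 0.59778894 -0.10613268  0.20116964]
48 323 333 [ 0.59544871 -0.10685146  0.20356196]
52 324 333 [ 0.5935726  -0.10775432  0.20295786]
56 327 333 [ 0.59085601 -0.109403    0.21160143]
60 323 334 [ 0.58819817 -0.10932025  0.21604859]
64 323 334 [ 0.58607536 -0.10997177  0.21805167]
68 323 334 [ 0.58406162 -0.11059989  0.21898533]
72 326 332 [ 0.58236773 -0.11145205  0.2164715 ]
```

View pics/w4c.png

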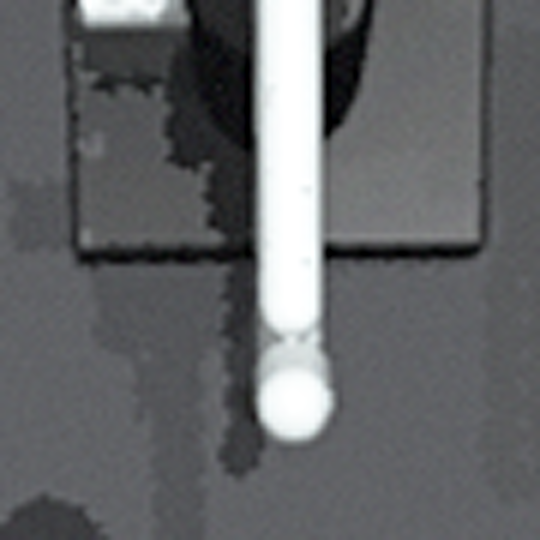

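Run:
```python
from h import *
s,o=wsnap(); 
g1=ww(s,327.6,4,.2);g2=ww(s,328.2,50,.2);ge=ww(s,328,55.7,.2); nt=ww(s,328.5,66.5,.216)
print(g1,g2,ge,nt,np.degrees(np.arctan2(*(g1-g2)[1::-1])))
yaw=np.radians(18.0);e=np.array([np.cos(yaw),np.sin(yaw)]);n=np.array([-e[1],e[0]])
for nm,p,x in(('gate end',ge,-.065),('nose',nt,-.072),('post(top)',np.array([.6535,-.087]),0)):
    print(nm,'stand origin est',p[:2]-x*e)
O=(ge[:2]+.065*e+nt[:2]+.072*e)/2
rf=O-.060*e
tcp=rf-.0558*e-(-.001)*n   # tool y = -n
print('O',O,'ringfar',rf,'tcp',tcp,'delta cm',(tcp-np.array(o['tool_pos'][:2]))*100,'dyaw',18-o['tool_rot'][2])
```

```text
[ 0.61802595 -0.09898072  0.2       ] [ 0.59515831 -0.10660291  0.2       ] [ 0.5921628  -0.10743066  0.2       ] [ 0.58527215 -0.10975843  0.216     ] 18.43415253671015
gate end stand origin est [ 0.65398147 -0.08734456]
nose stand origin est [ 0.65374822 -0.0875092 ]
post(top) stand origin est [ 0.6535 -0.087 ]
O [ 0.65386485 -0.08742688] ringfar [ 0.59680146 -0.1059679 ] tcp [ 0.54342349 -0.12225999] delta cm [4.44611058 1.13547901] dyaw 0.5472895249789183
```

Emit:
{"method": "play_rows", "body": {"increments": [[1,[2.2,0.55,-0.5],0.7],[1,[2.25,0.6,-1],0],[1,[0,0,0],0],[1,[0,0,0],0]]}}

```text
time: 7.55
tool_pos: [0.5434, -0.1223, 0.2608]
tool_rot: [-180.0, 0.0, 18.2]
ft_force: [-0.2, -0.7, -0.2]
gripper_width: 0.194
```

Run:
```python
from h import *
st(); s,o=wsnap('w5.png')
```

```text
time 7.55
joints [-1.524290e+01  1.367800e+00  1.043991e+02 -6.300000e-03  7.428240e+01
  5.653340e+01]
tool_pos [ 0.5434 -0.1223  0.2608]
tool_rot [-1.799779e+02  4.450000e-02  1.822540e+01]
ft_force [-0.1693 -0.6727 -0.1888]
gripper_width 0.1942
```

View pics/w5.png

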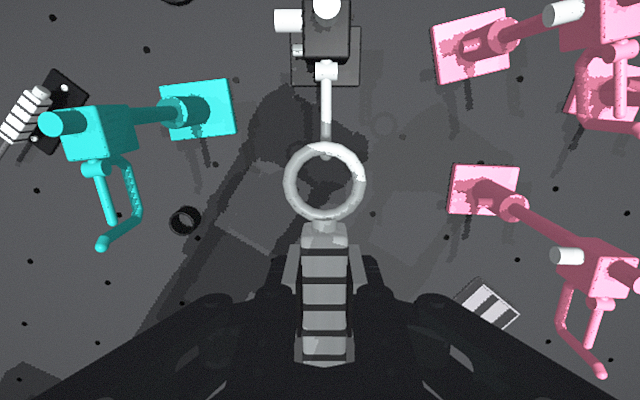

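Emit:
{"method": "play_rows", "body": {"increments": [[1,[0,0,-2],0],[1,[0,0,-2],0],[1,[0,0,-1],0],[1,[0,0,-0.5],0],[1,[0,0,-0.5],0]]}}

```text
time: 8.22
tool_pos: [0.544, -0.1235, 0.2006]
tool_rot: [180.0, -0.0, 18.1]
ft_force: [0.6, 0.4, 0.3]
gripper_width: 0.198
```

Run:
```python
from h import *
st(); s,o=wsnap('w6.png'); q=snap('scene'); cv2.imwrite('pics/s6.png',cv2.resize(q['img'][140:260,230:390],None,fx=4.5,fy=4.5,interpolation=cv2.INTER_CUBIC))
```

```text
time 8.225
joints [-1.534440e+01  3.709600e+00  1.083994e+02  1.100000e-03  6.787090e+01
  5.653930e+01]
tool_pos [ 0.544  -0.1235  0.2006]
tool_rot [ 1.799897e+02 -1.730000e-02  1.811590e+01]
ft_force [0.5988 0.3725 0.2794]
gripper_width 0.1975
```

View pics/w6.png

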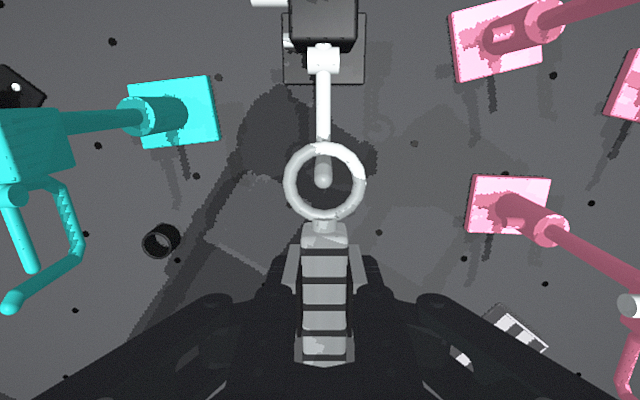

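View pics/s6.png

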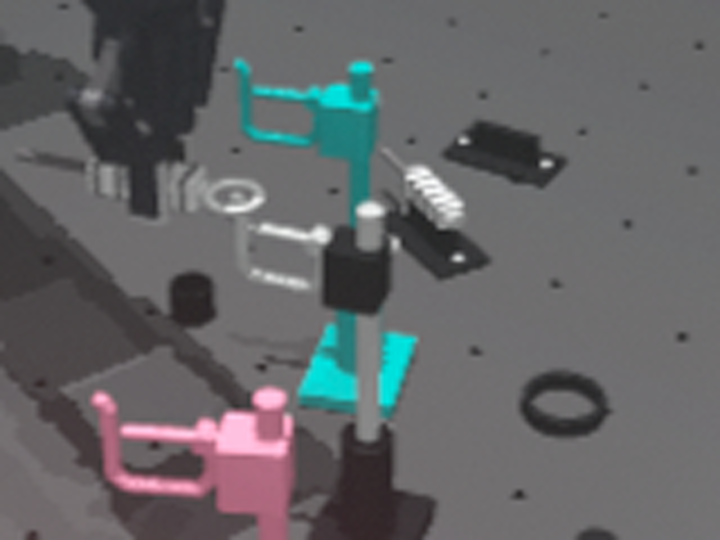

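Emit:
{"method": "play_rows", "body": {"increments": [[1,[0,0.05,-0.3],0],[1,[0,0,-0.3],0],[1,[0,0,-0.2],0],[1,[0,0,0],0]]}}

```text
time: 8.82
tool_pos: [0.5437, -0.1228, 0.1925]
tool_rot: [-180.0, 0.0, 18.1]
ft_force: [-0.1, 0.3, -0.5]
gripper_width: 0.198
```

Emit:
{"method": "play_rows", "body": {"increments": [[1,[-0.19,-0.06,0],0],[1,[0,0,0],0],[1,[0,0,0],0]]}}

```text
time: 9.2
tool_pos: [0.5419, -0.1234, 0.1929]
tool_rot: [180.0, -0.0, 18.1]
ft_force: [0.1, 0.4, -1.1]
gripper_width: 0.196
```

Emit:
{"method": "play_rows", "body": {"increments": [[1,[-0.09,-0.03,0],0],[1,[0,0,0],0]]}}

```text
time: 9.45
tool_pos: [0.541, -0.1237, 0.1928]
tool_rot: [-180.0, 0.0, 18.1]
ft_force: [-0.3, -0.4, -0.4]
gripper_width: 0.196
```

Emit:
{"method": "play_rows", "body": {"increments": [[1,[-0.06,-0.02,0],0],[1,[0,0,0],0]]}}

```text
time: 9.7
tool_pos: [0.5404, -0.124, 0.1927]
tool_rot: [-180.0, 0.0, 18.1]
ft_force: [-0.3, 0.1, -0.2]
gripper_width: 0.197
```

Emit:
{"method": "play_rows", "body": {"increments": [[1,[-0.06,-0.02,0],0],[1,[0,0,0],0]]}}

```text
time: 9.95
tool_pos: [0.54, -0.1241, 0.1928]
tool_rot: [180.0, -0.0, 18.1]
ft_force: [1.1, 1.8, -0.8]
gripper_width: 0.196
```

Emit:
{"method": "play_rows", "body": {"increments": [[1,[-0.03,-0.01,0],0],[1,[0,0,0],0]]}}

```text
time: 10.2
tool_pos: [0.5399, -0.1241, 0.1928]
tool_rot: [180.0, -0.1, 18.1]
ft_force: [1.8, 0.5, -1.7]
gripper_width: 0.196
```

Emit:
{"method": "play_rows", "body": {"increments": [[1,[-0.03,-0.01,0],0],[1,[0,0,0],0]]}}

```text
time: 10.45
tool_pos: [0.5398, -0.1242, 0.1929]
tool_rot: [180.0, -0.1, 18.1]
ft_force: [4.7, 1.1, -2.7]
gripper_width: 0.198
```

Emit:
{"method": "play_rows", "body": {"increments": [[1,[0.04,0.01,-0.1],0],[1,[0,0,-0.2],0],[1,[0,0,-0.2],0],[1,[0,0,0],0]]}}

```text
time: 10.95
tool_pos: [0.5399, -0.1243, 0.1879]
tool_rot: [180.0, -0.0, 18.1]
ft_force: [3.5, 1.5, 0.8]
gripper_width: 0.193
```

Emit:
{"method": "play_rows", "body": {"increments": [[1,[0,0,-0.2],0],[1,[0,0,-0.2],0],[1,[0,0,0],0]]}}

```text
time: 11.32
tool_pos: [0.5399, -0.1243, 0.1839]
tool_rot: [180.0, -0.0, 18.1]
ft_force: [3.0, 0.3, 2.6]
gripper_width: 0.201
```

Emit:
{"method": "play_rows", "body": {"increments": [[1,[0,0,-0.2],0],[1,[0,0,-0.2],0],[1,[0,0,0],0]]}}

```text
time: 11.7
tool_pos: [0.5398, -0.1242, 0.1796]
tool_rot: [180.0, -0.0, 18.1]
ft_force: [4.1, 0.3, 3.2]
gripper_width: 0.2
```

Emit:
{"method": "play_rows", "body": {"increments": [[1,[0,0,-0.2],0],[1,[0,0,-0.2],0],[1,[0,0,0],0]]}}

```text
time: 12.08
tool_pos: [0.5398, -0.1242, 0.1757]
tool_rot: [180.0, -0.0, 18.1]
ft_force: [3.8, 0.7, 4.1]
gripper_width: 0.2
```

Run:
```python
from h import *
st(); s,o=wsnap('w7.png'); q=snap('scene'); cv2.imwrite('pics/s7.png',cv2.resize(q['img'][160:220,260:340],None,fx=9,fy=9,interpolation=cv2.INTER_CUBIC))
```

```text
time 12.075
joints [-1.55395e+01  4.46240e+00  1.10347e+02  4.60000e-03  6.51692e+01
  5.63344e+01]
tool_pos [ 0.5398 -0.1242  0.1757]
tool_rot [ 1.799917e+02 -2.010000e-02  1.812410e+01]
ft_force [3.8251 0.7094 4.0843]
gripper_width 0.1998
```

View pics/w7.png

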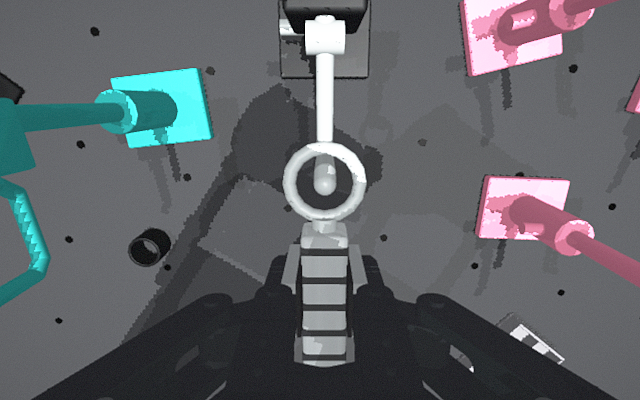

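View pics/s7.png

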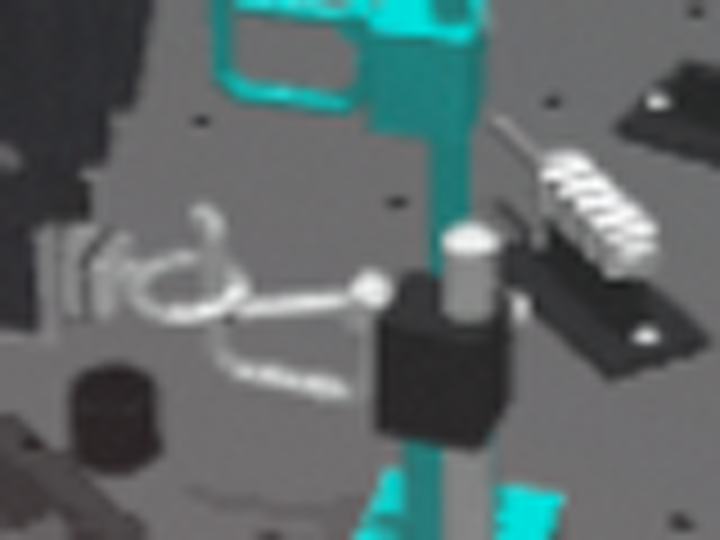

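The ring is threaded over the nose and the gate is visibly tilted down; the ring sits at about (190,285) in the crop.

Emit:
{"method": "play_rows", "body": {"increments": [[1,[0,0,-0.2],0],[1,[0,0,-0.2],0],[1,[0,0,0],0]]}}

```text
time: 12.55
tool_pos: [0.5396, -0.1242, 0.1716]
tool_rot: [180.0, -0.0, 18.1]
ft_force: [4.5, 0.2, 2.2]
gripper_width: 0.199
```

Emit:
{"method": "play_rows", "body": {"increments": [[1,[0,0,-0.2],0],[1,[0,0,0],0]]}}

```text
time: 12.8
tool_pos: [0.5396, -0.1242, 0.1695]
tool_rot: [180.0, -0.0, 18.1]
ft_force: [5.2, -0.1, 2.0]
gripper_width: 0.197
```

Run:
```python
from h import *
st(); s,o=wsnap('w8.png'); q=snap('scene'); cv2.imwrite('pics/s8.png',cv2.resize(q['img'][160:220,260:340],None,fx=9,fy=9,interpolation=cv2.INTER_CUBIC))
```

```text
time 12.8
joints [-1.554220e+01  4.774900e+00  1.107029e+02 -7.000000e-04  6.451830e+01
  5.633570e+01]
tool_pos [ 0.5396 -0.1242  0.1695]
tool_rot [ 1.799973e+02 -2.900000e-03  1.812250e+01]
ft_force [ 5.2456 -0.0601  1.9588]
gripper_width 0.1966
```

View pics/s8.png

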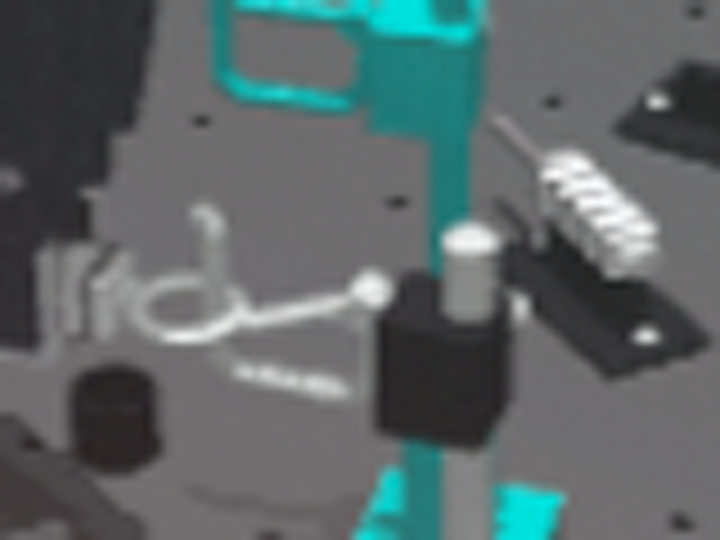

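Emit:
{"method": "play_rows", "body": {"increments": [[1,[0,0,-0.15],0],[1,[0,0,0],0]]}}

```text
time: 13.15
tool_pos: [0.5396, -0.1242, 0.1683]
tool_rot: [180.0, -0.0, 18.1]
ft_force: [3.5, 1.7, 4.3]
gripper_width: 0.198
```

Emit:
{"method": "play_rows", "body": {"increments": [[1,[0,0,-0.15],0],[1,[0,0,0],0]]}}

```text
time: 13.4
tool_pos: [0.5396, -0.124, 0.1657]
tool_rot: [-180.0, 0.0, 18.1]
ft_force: [7.2, 0.7, -1.2]
gripper_width: 0.197
```

Run:
```python
from h import *
q=snap('scene'); cv2.imwrite('pics/s9.png',cv2.resize(q['img'][160:220,260:340],None,fx=9,fy=9,interpolation=cv2.INTER_CUBIC))
```

```text
(no output)
```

View pics/s9.png

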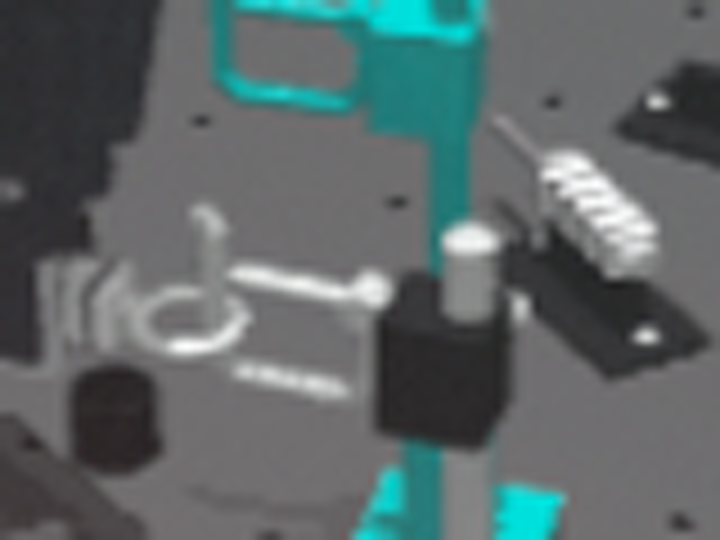

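Gate snapped shut above the ring. Next, ease off the nose and raise to the gate.

Emit:
{"method": "play_rows", "body": {"increments": [[1,[0.28,0.09,0],0],[1,[0.05,0.02,0.3],0],[1,[0,0,0.3],0],[1,[0,0,0.1],0],[1,[0,0,0],0]]}}

```text
time: 14.08
tool_pos: [0.5428, -0.1232, 0.1739]
tool_rot: [180.0, 0.0, 18.1]
ft_force: [0.2, -0.1, -0.7]
gripper_width: 0.195
```

Emit:
{"method": "play_rows", "body": {"increments": [[1,[0,0,0.1],0],[1,[0,0,0.1],0],[1,[0,0,0],0]]}}

```text
time: 14.45
tool_pos: [0.543, -0.1232, 0.1759]
tool_rot: [180.0, -0.0, 18.1]
ft_force: [-0.6, -1.3, -1.1]
gripper_width: 0.197
```

Emit:
{"method": "play_rows", "body": {"increments": [[1,[0,0,0.1],0],[1,[0,0,0],0]]}}

```text
time: 14.7
tool_pos: [0.543, -0.1231, 0.1769]
tool_rot: [180.0, -0.0, 18.1]
ft_force: [-0.0, 0.2, -1.2]
gripper_width: 0.198
```

Emit:
{"method": "play_rows", "body": {"increments": [[1,[0,0,0.05],0],[1,[0,0,0],0]]}}

```text
time: 14.95
tool_pos: [0.5429, -0.1231, 0.1773]
tool_rot: [180.0, -0.0, 18.1]
ft_force: [0.4, -0.5, -1.0]
gripper_width: 0.198
```

Emit:
{"method": "play_rows", "body": {"increments": [[1,[0,0,0.05],0],[1,[0,0,0],0]]}}

```text
time: 15.2
tool_pos: [0.5429, -0.1231, 0.1778]
tool_rot: [180.0, -0.0, 18.1]
ft_force: [0.6, -0.4, -0.9]
gripper_width: 0.201
```

Emit:
{"method": "play_rows", "body": {"increments": [[1,[0,0,0.05],0],[1,[0,0,0],0]]}}

```text
time: 15.45
tool_pos: [0.5428, -0.1231, 0.1781]
tool_rot: [-180.0, 0.0, 18.1]
ft_force: [0.2, 0.6, -1.6]
gripper_width: 0.195
```

Emit:
{"method": "play_rows", "body": {"increments": [[1,[0,0,0.05],0],[1,[0,0,0],0]]}}

```text
time: 15.7
tool_pos: [0.5428, -0.1231, 0.1784]
tool_rot: [-180.0, 0.0, 18.1]
ft_force: [0.2, -0.7, -1.9]
gripper_width: 0.196
```

Emit:
{"method": "play_rows", "body": {"increments": [[1,[0,0,0.05],0],[1,[0,0,0],0]]}}

```text
time: 15.95
tool_pos: [0.5427, -0.1231, 0.1788]
tool_rot: [-180.0, 0.0, 18.1]
ft_force: [2.3, 0.5, -4.4]
gripper_width: 0.198
```

Emit:
{"method": "play_rows", "body": {"increments": [[1,[0,0,0.04],0],[1,[0,0,0],0]]}}

```text
time: 16.2
tool_pos: [0.5426, -0.1231, 0.1791]
tool_rot: [-180.0, 0.0, 18.1]
ft_force: [1.6, 0.3, -7.5]
gripper_width: 0.194
```

Emit:
{"method": "play_rows", "body": {"increments": [[1,[0,0,0.03],0],[1,[0,0,0],0]]}}

```text
time: 16.45
tool_pos: [0.5426, -0.123, 0.1794]
tool_rot: [-180.0, 0.0, 18.1]
ft_force: [3.2, 0.3, -8.5]
gripper_width: 0.196
```

Emit:
{"method": "play_rows", "body": {"increments": [[1,[0,0,-0.01],0],[1,[0,0,0],0],[1,[0,0,0],0],[1,[0,0,0],0],[1,[0,0,0],0]]}}

```text
time: 17.08
tool_pos: [0.5427, -0.1231, 0.1796]
tool_rot: [-180.0, 0.0, 18.1]
ft_force: [2.7, -0.5, -10.1]
gripper_width: 0.196
```

Run:
```python
from h import *
q=snap('scene'); cv2.imwrite('pics/s10.png',cv2.resize(q['img'][160:220,260:340],None,fx=9,fy=9,interpolation=cv2.INTER_CUBIC)); wsnap('w10.png')
```

```text
(no output)
```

View pics/s10.png

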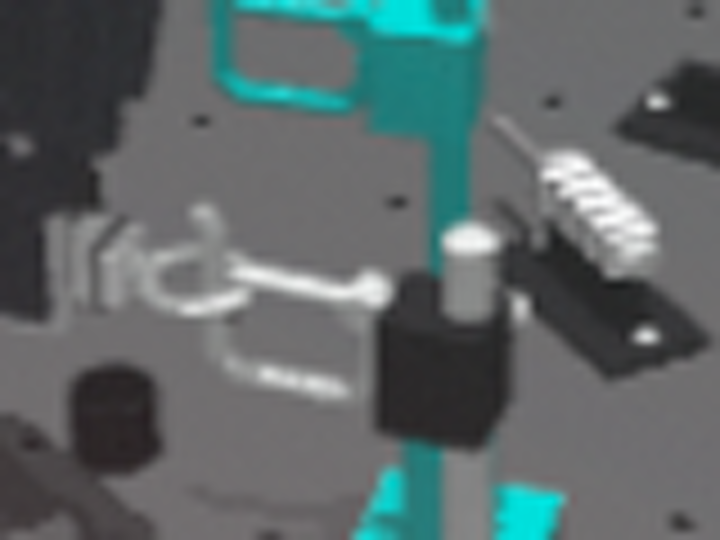

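View pics/w10.png

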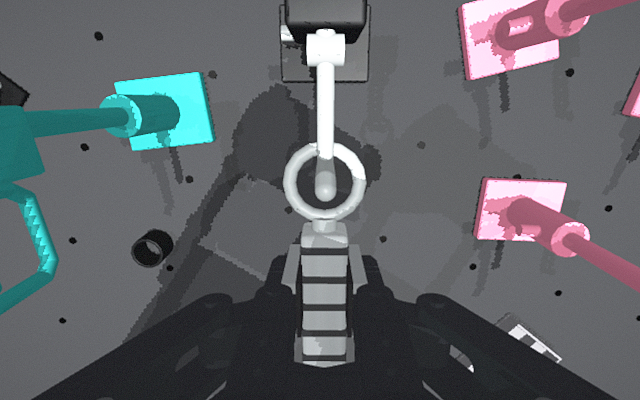

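Tug held at roughly 7–9 N with the gate shut. Now lowering the ring close to the bar.

Emit:
{"method": "play_rows", "body": {"increments": [[1,[0,0,-0.2],0],[1,[0.2,0.06,-0.3],0],[1,[0.2,0.06,-0.4],0],[1,[0,0,-0.3],0],[1,[0,0,0],0]]}}

```text
time: 17.8
tool_pos: [0.5469, -0.1219, 0.1678]
tool_rot: [-180.0, 0.0, 18.1]
ft_force: [0.9, 0.1, -0.9]
gripper_width: 0.199
```

Emit:
{"method": "play_rows", "body": {"increments": [[1,[0,0,-0.2],0],[1,[0,0,-0.1],0],[1,[0,0,0],0]]}}

```text
time: 18.18
tool_pos: [0.5468, -0.1219, 0.1647]
tool_rot: [-180.0, 0.0, 18.1]
ft_force: [0.2, 0.3, -1.7]
gripper_width: 0.195
```

Emit:
{"method": "play_rows", "body": {"increments": [[1,[0,0,-0.15],0],[1,[0,0,-0.15],0],[1,[0,0,0],0]]}}

```text
time: 18.55
tool_pos: [0.5468, -0.1219, 0.1616]
tool_rot: [-180.0, 0.0, 18.1]
ft_force: [0.1, 0.4, -0.4]
gripper_width: 0.197
```

Emit:
{"method": "play_rows", "body": {"increments": [[4.5,[0,0,0],0],[4.5,[0,0,0],0],[4.5,[0,0,0],0],[4.5,[0,0,0],0],[4.5,[0,0,0],0]]}}

```text
time: 19.18
tool_pos: [0.5469, -0.1219, 0.1619]
tool_rot: [180.0, -0.0, 18.1]
ft_force: [0.2, 0.4, -0.2]
gripper_width: 0.529
```

Run:
```python
from h import *
q=snap('scene'); cv2.imwrite('pics/s11.png',cv2.resize(q['img'][140:260,230:390],None,fx=4.5,fy=4.5,interpolation=cv2.INTER_CUBIC)); wsnap('w11.png')
```

```text
(no output)
```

View pics/s11.png

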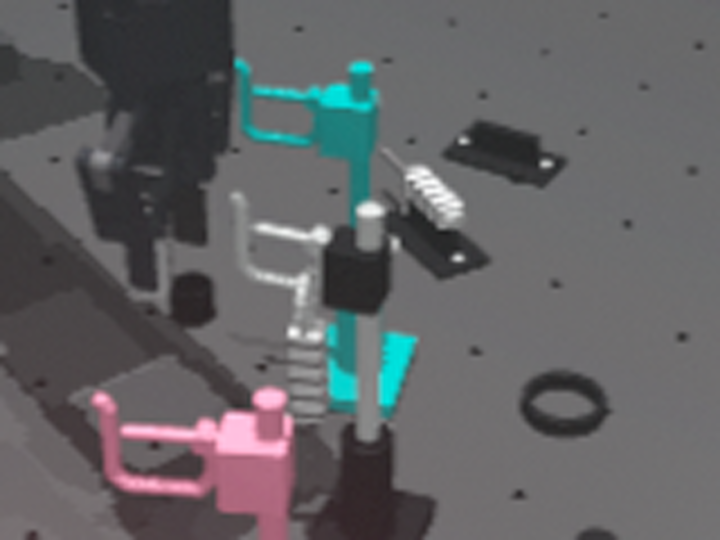

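View pics/w11.png

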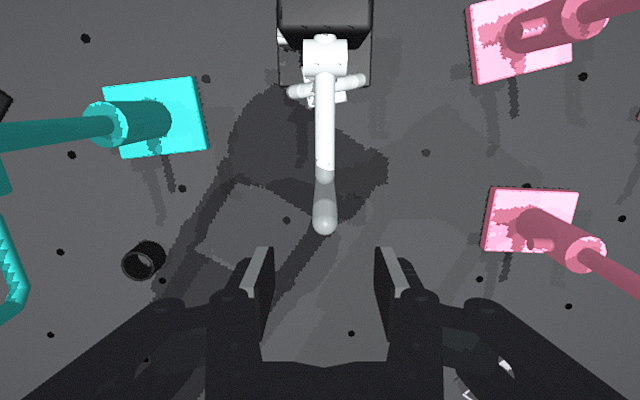

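Emit:
{"method": "play_rows", "body": {"increments": [[4.5,[-2,-0.6,0],0],[4.5,[-3,-1,0],0],[4.5,[-3,-1,2],0],[4.5,[0,0,4],0],[4.5,[0,0,2],0]]}}

```text
time: 19.9
tool_pos: [0.4661, -0.1486, 0.244]
tool_rot: [179.9, -0.1, 18.1]
ft_force: [0.1, -0.6, 0.4]
gripper_width: 0.527
```

Emit:
{"method": "play_rows", "body": {"increments": [[4.5,[0,0,0],0],[4.5,[0,0,0],0],[4.5,[0,0,0],0],[4.5,[0,0,0],0],[4.5,[0,0,0],0]]}}

```text
time: 20.52
tool_pos: [0.4667, -0.1478, 0.2412]
tool_rot: [-180.0, 0.1, 18.1]
ft_force: [-0.6, -0.2, 0.4]
gripper_width: 0.527
```

Run:
```python
from h import *
st()
def cr(q): return cv2.resize(q['img'][165:255,275:335],None,fx=6,fy=6,interpolation=cv2.INTER_CUBIC)
a=snap('scene'); 
for _ in range(6): b=snap('scene')
d=cv2.absdiff(a['img'],b['img']).max(2)[165:255,275:335]; print('diff',d.max(),(d>25).sum())
cv2.imwrite('pics/s12.png',np.hstack([cr(a),cr(b)]))
t=snap('top'); cv2.imwrite('pics/t12.png',cv2.resize(t['img'][140:290,160:400],None,fx=3.2,fy=3.2))
```

```text
time 20.525
joints [-2.048750e+01 -5.603500e+00  1.131951e+02  5.000000e-04  7.247730e+01
  5.137790e+01]
tool_pos [ 0.4667 -0.1478  0.2412]
tool_rot [-1.799567e+02  5.350000e-02  1.813450e+01]
ft_force [-0.6207 -0.244   0.3696]
gripper_width 0.527
diff 33 2
```

View pics/s12.png

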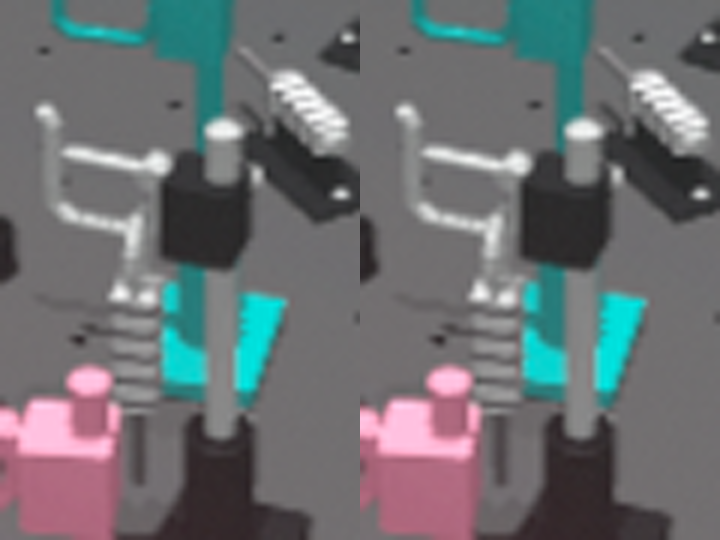

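View pics/t12.png

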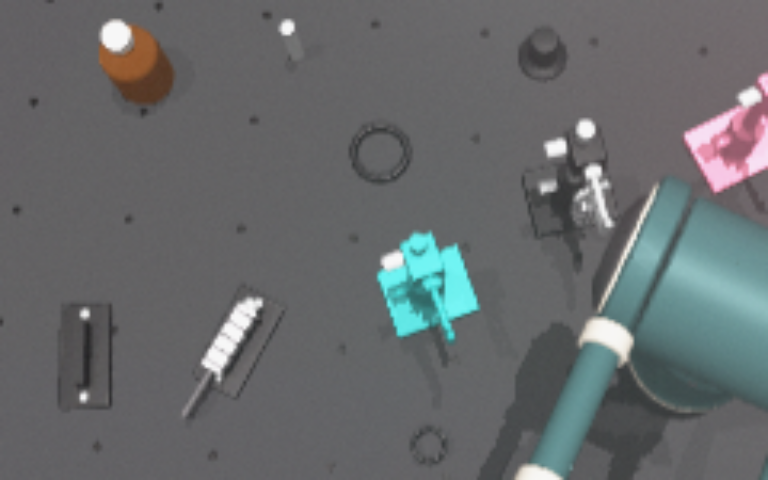

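Emit:
{"method": "play_rows", "body": {"increments": [[4.5,[0,0,0],0],[4.5,[0,0,0],0],[4.5,[0,0,0],0],[4.5,[0,0,0],0],[4.5,[0,0,0],0]]}}

```text
time: 21.55
tool_pos: [0.4669, -0.1479, 0.2418]
tool_rot: [-180.0, 0.0, 18.1]
ft_force: [0.1, -0.8, -0.2]
gripper_width: 0.525
```

Run:
```python
from h import *
s,o=wsnap('w13.png'); q=snap('scene')
O=np.array([.65386,-.08743]);a=np.radians(18);e=np.array([np.cos(a),np.sin(a)]);n=np.array([-e[1],e[0]])
for nm,u,v in(('handle hi',297,218),('handle mid',297,224),('handle lo',297,230),('ring',297,205)):
    p=world(q,u,v); d=p[:2]-O; print(nm,p.round(4),'stand xy',(d@e).round(4),(d@n).round(4))
b=q['img'][165:255,275:335]; a0=cv2.imread('pics/s12.png')[:, :360]; d=cv2.absdiff(cv2.resize(b,None,fx=6,fy=6,interpolation=cv2.INTER_CUBIC),a0).max(2); print('change since',(d>30).sum())
```

```text
handle hi [ 0.6249 -0.1047  0.1316] stand xy -0.0329 -0.0075
handle mid [ 0.6254 -0.1056  0.1144] stand xy -0.0327 -0.0085
handle lo [ 0.6252 -0.1057  0.0959] stand xy -0.0329 -0.0085
ring [ 0.6271 -0.1066  0.1713] stand xy -0.0314 -0.01
change since 29
```

View pics/w13.png

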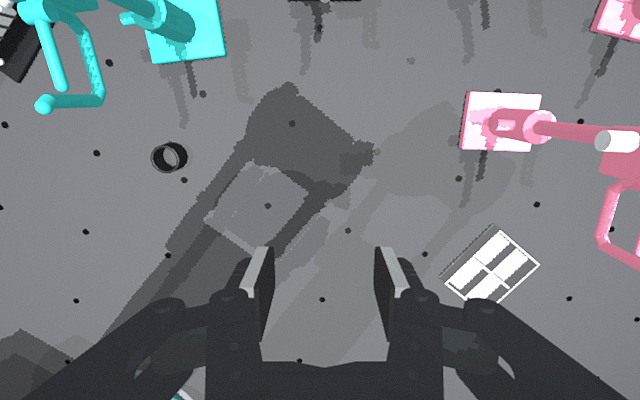

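Run:
```python
from h import *
print(r.job_done())
```

```text
the job is handed in; nothing more can be done
None
```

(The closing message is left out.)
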